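# Torque the filter-cell clamp to the click and start its leak timer

### The arm

A 6-joint arm with a two-finger parallel gripper is mounted at the origin on a cart in front of the work surface, level with it; the furniture and walls round the work are solid. World frame = base frame: x ahead of the robot, y to its left, z up, the work surface at z = 0. Lengths are in m, angles in rad, forces in N, time in s.
With the tool pointing down it reaches from about 0.35 to 1 m from the base axis. Payload 7.1 kg.
Tool frame: the origin (TCP) lies between the finger pads; the fingertips stand 22 mm ahead of it and the grasp point (between the pads) lies 3 mm ahead of it; z points along the fingers, y is the line along which they close (so a half turn about z gives the same grasp; the last joint's range is limited). The gripper opens to 85 mm and grips with 20 to 120 N. Pads are 22 mm wide; open, the fingers measure 114 mm over their backs; the gripper's body (76 mm by 85 mm) begins 54 mm behind the grasp point. The pads swing forward as they close: fully open they stand 13 mm farther back than shut.
Start: joints at [1.289, 0.423, 1.63, -0, 1.089, -0.019], TCP at [0.162, 0.604, 0.253] pointing down, gripper open.
Joint ranges: [-3, 3], [-0.9, 2.11], [0.09, 2.58], [-1.31, 4.45], [0.11, 2.69], [-2.54, 2.54]. Speed limits (rad/s): [2.39, 2.39, 3.01, 3.14, 3.14, 3.14].

### API

Orientations are given as a rotation vector (axis times angle).
In Python, from rig import manip gives the robot as it stands. The module is installed in compiled form; this text tells all that it offers. Calls block until the motion is done:
- manip.move_to(position, orientation): joint-space move of the TCP to a pose.
- manip.servo_line(position, orientation=None, rate=0.15): straight line of the TCP; orientation=None keeps the orientation; rate is the mean speed in m/s.
- manip.set_joints(angles): joint-space move.
- manip.command_gripper(opening, f_grip=None): finger opening in m; f_grip is the grip in N (None keeps the last); returns when the fingers have stopped.
- manip.hold(seconds).
- manip.solve_ik(position, orientation): joint angles nearest the present ones, or None.
- manip.camera(name): name is "scene" or "top" or "wrist"; returns a dict with "image" (384x512x3 uint8, red, green, blue), "fx", "fy", "cx", "cy" (pixels), "k1" (the pictures are not rectified: a ray, as slopes to the right and down, at radius r is drawn at 1 + k1 r^2 times it, then the intrinsics apply), "cam_to_world" (4x4, takes a point from camera to world coordinates); the wrist camera has in their place "mount" (4x4, takes a point from camera to tool coordinates, whose origin is the TCP and whose axes are the flange's). Camera axes: x right, y down, z forward; pixel columns grow to the right and rows downward; lengths in m; the calibration is good to about 2 mm. A picture is of the moment at which its call begins: read the wrist's pose just before it. There is no depth.
A pose or a line that the arm cannot do raises manip.IKError and nothing moves.
- manip.sign_off(): hands the job in; it is judged then, once.
Readings, each from a call of its own:
- manip.get_time(): time.
- manip.get_joint_positions(): joint angles.
- manip.get_joint_vel(): joint speeds.
- manip.get_tau(): joint torques, N m.
- manip.get_position(): TCP position.
- manip.get_ee_rot(): TCP orientation.
- manip.get_contact_force(): force on the tool from outside, world axes, zero at the start.
- manip.get_torque(): the same for the moment, N m.
- manip.get_width(): finger opening in m.
- manip.get_grip_force(): force on a finger pad.
Only numpy, scipy, OpenCV 4.12 (cv2) and the standard library are available. Lean on these libraries where they do the work, as an engineer would, in place of code of your own. Each camera call takes 0.05 s, during which the arm holds its last target. There are 200 camera calls.

### The job

Close up the filter cell: swing the clamp bar over the cell until it is fully home around the stud, then push the click wrench's handle clockwise (seen from above) until it breaks over with a click, stop at once so that the nut is not overtightened, and leave the wrench relaxed on the nut. Then take the stylus from its stand, press the timer's small recessed start button fully down with the stylus, never with the fingers, and put the stylus back upright in its stand. Leave the jar, the tape roll and the calculator where they are.

Things in the scene. Friction and masses are not known exactly. Their poses are not given: they have to be found in the camera images.
- cell_base: fixed grey-painted base plate, 150 mm (x) x 220 mm (y) x 14 mm, origin at the centre of its underside. On it along the y axis: the clamp-bar post at y = +75 mm, the round steel filter cell (84 mm across, top 47 mm above the bench) at the centre with a thin hose barb toward -x, and the threaded stud with nut and wrench at y = -75 mm
- bar_pivot (a point): the vertical hinge axis of the clamp bar, 55 mm above the bench (mid-height of the bar)
- bar_knob (a point): middle of the upright black knob on the clamp bar, a cylinder 16 mm in diameter that stands from 60 to 90 mm above the bench, 85 mm from the bar's hinge axis; push it, or the bar, sideways. This point is 75 mm above the bench. The point's x axis points along the bar from the hinge to the free end
- clamp_bar (a joint): angle of the flat steel clamp bar (28 mm wide, 10 mm thick, 50 to 60 mm above the bench, reaching 168 mm from its hinge), rad: 0 = home, lying over the cell with its side slot around the stud, against a hard stop; it grows as the bar swings out anticlockwise seen from above, that is, open toward +x of the base plate (the far side). A stiff hinge: moving it takes about 2 N at the knob, and it stays where it is left
- stud_axis (a point): point on the axis of the stud, nut and wrench head, 68 mm above the bench (mid-height of the wrench). The nut sits above the bar
- nut (a joint): angle of the nut, rad, growing as it is tightened (clockwise from above); the wrench turns with it. It is tight enough a few tenths of a radian on from its start (a fifth to half a radian), where the wrench clicks. It resists from the start (about 6 N at the grip) and ever more (11 to 12 N at the grip at the click), and stays where it is left
- wrench_break (a joint): break-over angle of the wrench handle against its head, rad: 0 until the click, then the handle suddenly gives way and kinks clockwise by up to 0.2, its resistance falling to about a third; past 0.2 it is at its stop and the nut would be overtightened: more than about 0.1 rad of nut turn after the click is too much. Springs back to 0 as soon as the push on the handle is taken away. The kink pivot lies 22 mm from the stud axis
- wrench_grip (a point): middle of the wrench's dark cylindrical grip, where it is to be pushed: 140 mm from the stud axis, 68 mm above the bench. The level grip is 20 mm in diameter and reaches from 87 to 187 mm from the stud axis, well above the bare bench. The point's x axis points along the handle, away from the stud; clockwise (tightening) is its -y direction
- stylus: loose steel stylus standing upright, about 60 g (40 to 85), 110 mm long, origin at its tip, z up along it: a round 6 mm tip shank from 0 to 40 mm, a round collar 24 mm across from 40 to 44 mm, a dark square grip 14 x 14 mm from 44 to 106 mm whose sides lie along the stylus' x and y axes. In the stand it hangs by the collar, tip 6 mm above the bench
- stand_mouth (a point): centre of the upper mouth of the hole in the stylus stand, a fixed grey-painted block 60 x 60 x 46 mm; the hole is about 13 mm in diameter, upright and through, and this point is 46 mm above the bench
- timer_box: fixed grey timer box 80 mm (x) x 64 mm (y) x 36 mm high, origin at the centre of its underside; a dark display on its +x half, a round recess 16 mm across on its -x half, 18 mm from the centre
- button_top (a point): centre of the top face of the start button, a black 12 mm round button at the bottom of the recess: 29 mm above the bench, 7 mm below the top of the box
- start_button (a joint): travel of the start button, m: 0 = up, 0.005 = fully down (about 4 N); it springs back
- jar: bystander: a plastic jar 54 mm across and 98 mm high, behind the fixture, origin at the centre of its underside
- tape: bystander: a roll of masking tape lying flat, 96 mm across, 25 mm high, behind the fixture, origin at the centre of its underside
- calculator: bystander: a pocket calculator 130 x 75 x 17 mm, right of the fixture near the bench edge, origin at the centre of its underside

How it is judged:
On the way, in this order (a step that is already met when the one before it is completed fails the run):
1. the clamp bar is swung fully home (value of joint clamp_bar below 0.05 rad), for 0.1 s.
2. the wrench has clicked (handle broken over), with the bar home (value of joint wrench_break above 0.06 rad and value of joint clamp_bar below 0.05 rad), for 0.02 s.
3. the wrench is relaxed again (value of joint wrench_break below 0.03 rad), for 0.1 s.
4. the stylus is lifted from its stand (z of stylus in the frame of stand_mouth above 0.003 m), for 0.1 s.
5. the start button is pressed down with the stylus (value of joint start_button above 0.0035 m and contact force between stylus and start_button above 0.5 N), for 0.05 s.
At the end, for the whole second after the job is handed in: Clamp bar home (within 0.06 rad); nut tightened to the click, not beyond; wrench handle relaxed (under 0.03 rad) on the nut; start button up; stylus at rest, upright (0.12 rad) in its stand with its collar down (tip at least 35 mm below the mouth, within 8 mm of its axis) (value of joint clamp_bar below 0.06 rad and value of joint nut above 0.3 rad and value of joint wrench_break below 0.03 rad and value of joint start_button below 0.001 m and horizontal distance between stylus and stand_mouth below 0.008 m and z of stylus in the frame of stand_mouth below -0.035 m and angle between stylus's own z axis and vertical below 0.12 rad and linear speed of stylus below 0.02 m/s); the robot touches nothing.
It fails at once if the nut is overtightened, well past the click (about 0.1 rad of nut turn after it) (value of joint nut above 0.52 rad).
It fails at once if the start button is touched with the fingers (contact force between the fingers and start_button above 0.3 N).
It fails at once if the jar is moved by more than 20 mm (distance of jar from where it was at the start of the episode above 0.02 m).
It fails at once if the tape roll is moved by more than 20 mm (distance of tape from where it was at the start of the episode above 0.02 m).
It fails at once if the calculator is moved by more than 20 mm (distance of calculator from where it was at the start of the episode above 0.02 m).
It also fails if it takes over 67 s, if anything falls off the work surface, if the arm or the gripper's body presses on something with over 40 N, if the wrist force passes 120 N, or if a joint passes its speed limit or range.

## Working session

There is one attempt and no reset: what is moved stays moved. The work goes in short steps, each a Python script; the robot and the scene stay as the last script left them, time stands still between calls to the robot, and variables do not carry over. Pictures are saved under pics/ and viewed, at most 10 in all, crops included, and the job is handed in when it is done.

```bash
mkdir -p pics; cat > h.py <<'E'
import numpy as np, cv2, json
from rig import manip
from scipy.spatial.transform import Rotation as R
def ray(c,u,v,T=None):
    K=np.array([[c['fx'],0,c['cx']],[0,c['fy'],c['cy']],[0,0,1.]])
    d=np.array([(u-c['cx'])/c['fx'],(v-c['cy'])/c['fy']]); s=d.copy()
    for _ in range(30): s=d/(1+c['k1']*(s@s))
    T=np.array(c['cam_to_world']) if T is None else T
    return T[:3,3],T[:3,:3]@np.array([s[0],s[1],1.])
def onplane(c,u,v,z,T=None):
    o,d=ray(c,u,v,T); return o+d*(z-o[2])/d[2]
def proj(c,p,T=None):
    T=np.array(c['cam_to_world']) if T is None else T
    q=T[:3,:3].T@(np.array(p)-T[:3,3]); s=q[:2]/q[2]; s=s*(1+c['k1']*(s@s))
    return s*[c['fx'],c['fy']]+[c['cx'],c['cy']]
def wristT(c):
    T=np.eye(4);T[:3,:3]=R.from_rotvec(manip.get_ee_rot()).as_matrix();T[:3,3]=manip.get_position()
    return T@np.array(c['mount'])
def save(c,n): cv2.imwrite('pics/'+n,np.array(c['image'])[:,:,::-1])
E
python3 - <<'E'
from h import *
import pickle
for n in ('scene','top','wrist'):
    T=None
    if n=='wrist':
        p=manip.get_position();r=manip.get_ee_rot()
    c=manip.camera(n)
    if n=='wrist': c['cam_to_world']=wristT(c)
    pickle.dump(c,open(n+'.pkl','wb')); save(c,n+'0.png'); print(n,np.round(c['cam_to_world'],3).tolist(),c['fx'],c['k1'])
print(manip.get_time(),manip.get_ee_rot(),manip.get_contact_force())
E
```

```text
scene [[-0.27, 0.841, -0.468, 1.084], [0.963, 0.24, -0.122, 0.119], [0.009, -0.484, -0.875, 0.991], [0.0, 0.0, 0.0, 1.0]] 347.085454142834 0.03476646796182847
top [[0.029, -0.992, 0.125, 0.423], [-1.0, -0.029, 0.002, -0.018], [0.002, -0.125, -0.992, 1.353], [0.0, 0.0, 0.0, 1.0]] 447.5758166209177 -0.1641412576866643
wrist [[0.26, 0.922, 0.286, 0.089], [0.966, -0.248, -0.077, 0.621], [-0.0, 0.296, -0.955, 0.374], [0.0, 0.0, 0.0, 1.0]] 286.5422637051254 0.017466058232710073
0.15 [-4.11567669e-01 -3.11433535e+00  1.86109999e-03] [ 0.79486895 -0.24603607  0.10534363]
```

View pics/top0.png

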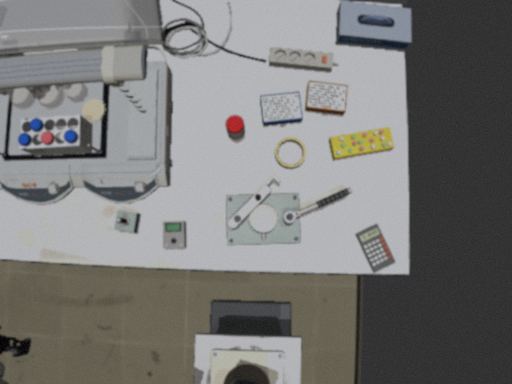

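View pics/scene0.png

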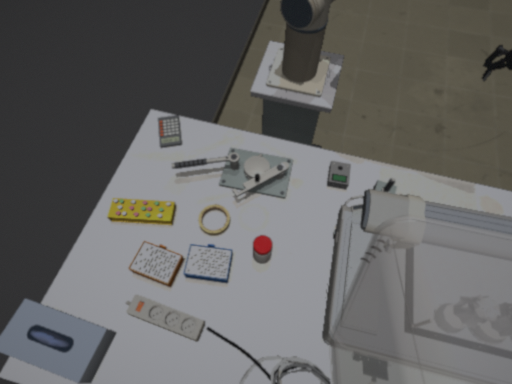

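Top view: base plate at about (263,218), pivot (235,222), knob about (264,190), stud (290,216), grip (330,198), timer (174,234), stand (127,221). The scene view agrees with this.

```bash
python3 - <<'E'
from h import *
import pickle
c=pickle.load(open('top.pkl','rb')); im=np.array(c['image'])[:,:,::-1]
cv2.imwrite('pics/topcrop.png',cv2.resize(im[165:280,100:365],(795,345),interpolation=cv2.INTER_CUBIC))
for n,u,v,z in [('base',263,218,.014),('pivot',235,222,.06),('knob',264,190,.09),('stud',290,216,.075),('grip',330,198,.078),('timer',174,234,.036),('stand',127,221,.046),('jar',235,124,.098),('tape',290,152,.025),('calc',375,248,.017)]:
    print(n,np.round(onplane(c,u,v,z),3))
E
```

```text
base [ 0.5   -0.035  0.014]
pivot [0.484 0.046 0.06 ]
knob [ 0.576 -0.035  0.09 ]
stud [ 0.505 -0.111  0.075]
grip [ 0.559 -0.225  0.078]
timer [0.444 0.226 0.036]
stand [0.477 0.367 0.046]
jar [0.764 0.054 0.098]
tape [ 0.702 -0.111  0.025]
calc [ 0.419 -0.374  0.017]
```

View pics/topcrop.png

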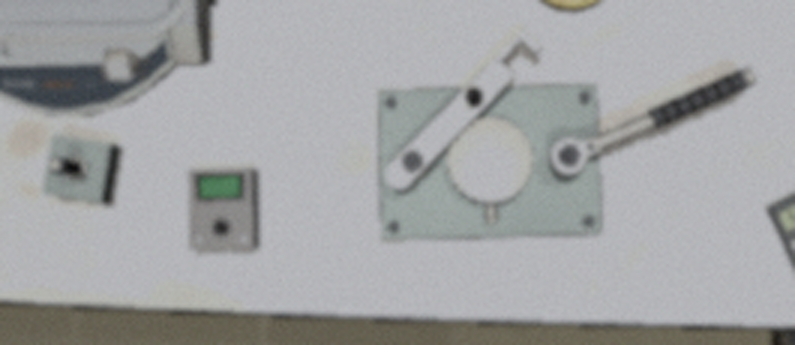

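The crop shows the pivot at crop pixel (412,161), knob (474,97), stud (569,156), button (221,228) and stylus (70,168). I'll take closer looks with the wrist camera.

```bash
cat >> h.py <<'E'
DOWN=[0,np.pi,0]
def yaw(a): return (R.from_euler('z',a)*R.from_rotvec(DOWN)).as_rotvec()
def snap(n):
    import pickle
    manip.hold(0.15)
    p=manip.get_position();r=manip.get_ee_rot();c=manip.camera('wrist')
    T=np.eye(4);T[:3,:3]=R.from_rotvec(r).as_matrix();T[:3,3]=p
    c['cam_to_world']=T@np.array(c['mount']);pickle.dump(c,open(n+'.pkl','wb'));save(c,n+'.png');return c
E
python3 - <<'E'
from h import *
manip.move_to([0.38,0.28,0.28],yaw(0)); print(manip.get_time()); snap('w1')
manip.move_to([0.47,-0.06,0.28],yaw(0)); print(manip.get_time()); snap('w2')
E
```

```text
1.6
3.125
```

View pics/w1.png

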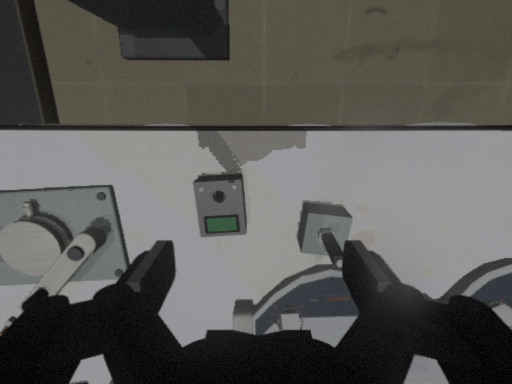

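View pics/w2.png

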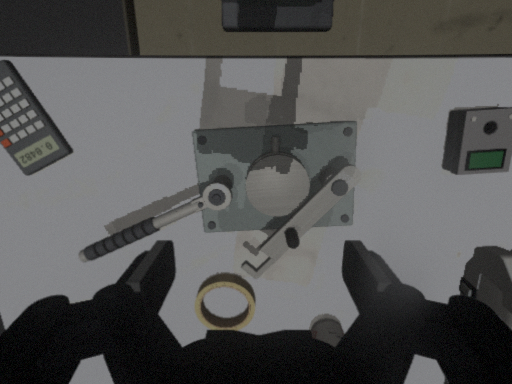

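w1: timer top with the recess at (219,196), stand block top around (325,215), stylus running from (323,232) to its top end at about (338,266). w2: base corners (195,128),(356,122),(354,230),(202,232), stud (216,197), pivot (340,187), knob top (292,243), wrench end (85,256).

```bash
python3 - <<'E'
from h import *
import pickle
w1,w2,top=[pickle.load(open(n+'.pkl','rb')) for n in('w1','w2','top')]
P=lambda c,u,v,z:np.round(onplane(c,u,v,z),4)[:2]
co=[P(w2,u,v,.014) for u,v in((195,128),(356,122),(354,230),(202,232))]
print('base',co,np.mean(co,0),[np.linalg.norm(co[i]-co[i-1]) for i in range(4)])
for n,u,v,z in [('stud',216,197,.078),('pivot',340,187,.061),('knob',292,243,.09),('wend',85,256,.068),('jaw',202,201,.068),('button',490,128,.029)]: print(n,P(w2,u,v,z))
for n,u,v,z in [('recess',219,196,.036),('button',219,196,.029),('styltop',338,266,.112),('stylcollar',323,232,.05)]: print(n,P(w1,u,v,z))
for n,u,v,z in [('stud',289.7,217,.078),('pivot',237.3,218.7,.061),('knob',258,197.3,.09),('wend',350,190.3,.068),('button',173.7,241,.029),('styl',121.5,221,.112)]: print('top',n,P(top,u,v,z))
a=np.array(w1['image'])[:,:,::-1][160:290,180:370]; b=np.array(w2['image'])[:,:,::-1][110:290,70:370]
a=cv2.resize(a,None,fx=3,fy=3,interpolation=cv2.INTER_CUBIC);b=cv2.resize(b,None,fx=2.5,fy=2.5,interpolation=cv2.INTER_CUBIC)
cv2.imwrite('pics/a.png',cv2.convertScaleAbs(a,alpha=1.5));cv2.imwrite('pics/b.png',cv2.convertScaleAbs(b,alpha=1.5))
E
```

```text
base [array([ 0.429 , -0.1445]), array([0.421 , 0.0676]), array([0.5764, 0.0807]), array([ 0.58  , -0.1438])] [ 0.5016 -0.035 ] [np.float64(0.15100162250783927), np.float64(0.21225081860855094), np.float64(0.15595117825781252), np.float64(0.22452886228723468)]
stud [ 0.5036 -0.1109]
pivot [0.4961 0.0404]
knob [ 0.5579 -0.02  ]
wend [ 0.5881 -0.2858]
jaw [ 0.5122 -0.1299]
button [0.4278 0.2313]
recess [0.426  0.2264]
button [0.4283 0.2254]
styltop [0.4851 0.3706]
stylcollar [0.4721 0.366 ]
top stud [ 0.5017 -0.1102]
top pivot [0.4935 0.0398]
top knob [ 0.5543 -0.0182]
top wend [ 0.5846 -0.2856]
top button [0.4232 0.2275]
top styl [0.4734 0.3638]
```

View pics/a.png

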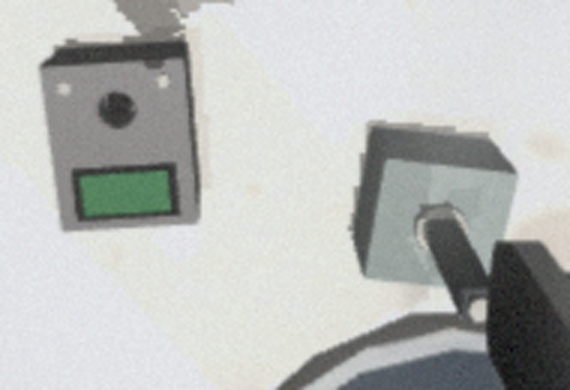

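View pics/b.png

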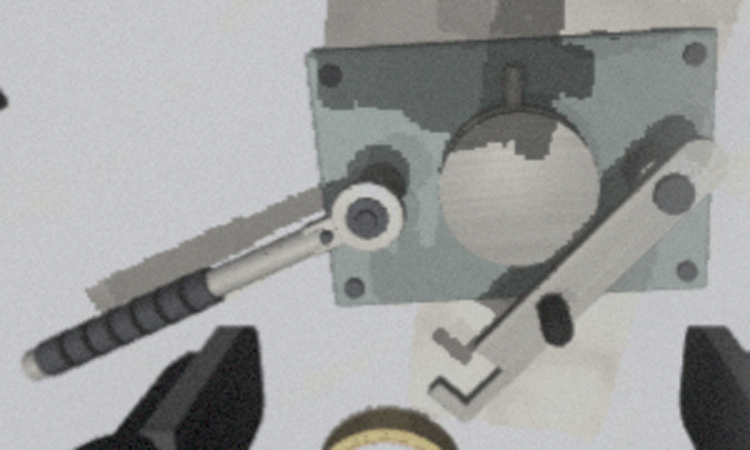

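a.png: stylus collar ring centre at about (441,230), end cap (479,308), recess (117,110). The bench device's front bulge comes close to the stand at about (440,313). b.png: the bar is open by about 43°, the slot end reaches toward +x, and the wrench points toward +x −y. Checks: pivot–knob 85 mm and pivot–stud 151 mm, both as specified. Next I'll close the bar.

```bash
cat >> h.py <<'E'
PIV=np.array([.495,.040]);STUD=np.array([.5025,-.1105]);KN=np.array([.556,-.019])
def F(): return np.array(manip.get_contact_force())
E
python3 - <<'E'
from h import *
import pickle
w1,top=[pickle.load(open(n+'.pkl','rb')) for n in('w1','top')]
def tri(a,b):
    (o,d),(p,e)=a,b
    s=np.linalg.lstsq(np.c_[d,-e],p-o,rcond=None)[0]; x=o+d*s[0];y=p+e*s[1]; return np.round((x+y)/2,3),np.linalg.norm(x-y)
print('device',tri(ray(w1,326,264),ray(top,125,201)))
print('styl',tri(ray(w1,339.7,262.7),ray(top,121.5,221)), 'collar',onplane(w1,327,236.7,.050),'cap',onplane(w1,339.5,262.7,.112))
print('stand c',[onplane(w1,180+u/3,160+v/3,.046)[:2].round(4) for u,v in((385,158),(518,175),(365,272))])
manip.command_gripper(0.0,20)
manip.move_to([.612,-.012,.15],yaw(0)); manip.servo_line([.612,-.012,.092],rate=.15)
f0=F(); print('f0',f0,manip.get_time())
for x,y in((.575,-.022),(.545,-.034),(.522,-.044)):
    manip.servo_line([x,y,.092],rate=.08); print(x,(F()-f0).round(1))
x=.522
while x>.500:
    x-=.0015; manip.servo_line([x,-.045,.092],rate=.03); f=F()-f0
    print(round(x,4),f.round(1))
    if np.hypot(*f[:2])>14: break
manip.hold(.15)
print(manip.get_time())
E
```

```text
device (array([0.538, 0.382, 0.023]), np.float64(0.0031515049928318105))
styl (array([0.473, 0.364, 0.124]), np.float64(0.007843912311151013)) collar [0.47904338 0.37182956 0.05      ] cap [0.48075698 0.37194041 0.112     ]
stand c [array([0.4459, 0.3456]), array([0.4539, 0.4052]), array([0.5025, 0.3393])]
f0 [-0.02472471  0.77883896  0.30076894] 5.4333
0.575 [ 0.1 -0.5 -0.2]
0.545 [-0.1 -0.5 -0.2]
0.522 [-0.7  0.1 -0.5]
0.5205 [-0.4 -0.6 -0.5]
0.519 [ 5.3 -1.2 -3.9]
0.5175 [ 8.5 -1.1 -6.3]
0.516 [13.1 -0.3 -8.8]
0.5145 [ 16.6  -0.8 -10.6]
8.475
```

```bash
python3 - <<'E'
from h import *
import pickle
manip.servo_line([.53,-.045,.092],rate=.1); manip.servo_line([.53,-.045,.20],rate=.25)
manip.move_to([.50,-.10,.27],yaw(0)); c=snap('w3')
im=np.array(c['image'])[:,:,::-1][90:310,60:400]
cv2.imwrite('pics/w3c.png',cv2.convertScaleAbs(cv2.resize(im,None,fx=2.3,fy=2.3,interpolation=cv2.INTER_CUBIC),alpha=1.4))
for n,p in(('stud',[*STUD,.078]),('piv',[*PIV,.061]),('knobhome',[.4992,-.0449,.09])): print(n,((proj(c,p)-[60,90])*2.3).round())
print(manip.get_time())
E
```

```text
stud [436. 197.]
piv [734. 174.]
knobhome [576. 196.]
10.0333
```

View pics/w3c.png

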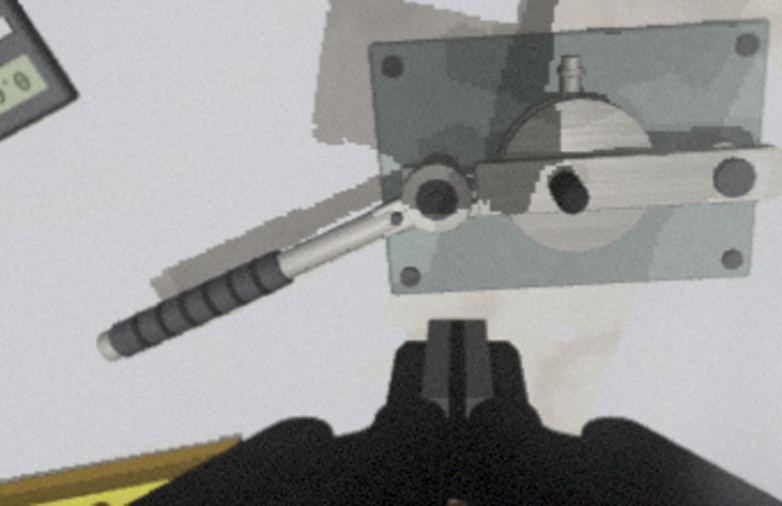

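The bar is home around the stud: pivot (734,174) and stud (436,197) are as predicted, and the knob is on the line between them. The wrench runs from the kink pivot (397,217) to its end (108,345). Next is the wrench push.

```bash
python3 - <<'E'
from h import *
import pickle
c=pickle.load(open('w3.pkl','rb'))
q=[onplane(c,60+u/2.3,90+v/2.3,.068)[:2] for u,v in((270,276),(122,340))]
for p in q: print('dist/angle from stud',np.hypot(*(p-STUD)),np.arctan2(*(p-STUD)[::-1]))
phi=np.mean([np.arctan2(*(p-STUD)[::-1]) for p in q]); print(phi)
def pose(phi,off):
    l=np.array([.140,off]);cs,s=np.cos(phi),np.sin(phi)
    return [*(STUD+[cs*l[0]-s*l[1],s*l[0]+cs*l[1]]),.074],yaw(phi+np.pi/2)
P,o=pose(phi,.045); manip.move_to([P[0],P[1],.15],o); manip.servo_line(P,o,rate=.15)
manip.hold(.1); f0=F(); t=0; fmax=0; log=[]
P,o=pose(phi,.026); manip.servo_line(P,o,rate=.1)
a=phi; off=.026; clicked=False
while a>phi-.62:
    a-=.009; P,o=pose(a,off); manip.servo_line(P,o,rate=.05)
    d=np.array([np.sin(a),-np.cos(a)]); f=-(F()-f0)[:2]@d; log.append((round(phi-a,3),round(f,1)))
    fmax=max(fmax,f)
    if fmax>7 and f<.6*fmax: clicked=True;break
print(log,clicked,fmax,manip.get_time(),F()-f0)
print('finger lag', np.array(manip.get_position())-P)
json.dump([phi,a,off],open('st.json','w'))
E
```

```text
dist/angle from stud 0.09810135939765618 -1.0928753020254387
dist/angle from stud 0.18748494619920691 -1.1205989428448648
-1.1067371224351517
[(np.float64(0.009), np.float64(0.5)), (np.float64(0.018), np.float64(-0.5)), (np.float64(0.027), np.float64(-0.4)), (np.float64(0.036), np.float64(-0.7)), (np.float64(0.045), np.float64(2.3)), (np.float64(0.054), np.float64(4.5)), (np.float64(0.063), np.float64(4.7)), (np.float64(0.072), np.float64(5.7)), (np.float64(0.081), np.float64(7.4)), (np.float64(0.09), np.float64(5.9)), (np.float64(0.099), np.float64(6.2)), (np.float64(0.108), np.float64(5.9)), (np.float64(0.117), np.float64(7.0)), (np.float64(0.126), np.float64(6.3)), (np.float64(0.135), np.float64(7.0)), (np.float64(0.144), np.float64(6.9)), (np.float64(0.153), np.float64(7.2)), (np.float64(0.162), np.float64(7.2)), (np.float64(0.171), np.float64(7.5)), (np.float64(0.18), np.float64(6.9)), (np.float64(0.189), np.float64(7.2)), (np.float64(0.198), np.float64(7.4)), (np.float64(0.207), np.float64(7.7)), (np.float64(0.216), np.float64(7.5)), (np.float64(0.225), np.float64(8.5)), (np.fl
[... 367 characters left out ...]
.2)), (np.float64(0.324), np.float64(9.1)), (np.float64(0.333), np.float64(8.7)), (np.float64(0.342), np.float64(8.5)), (np.float64(0.351), np.float64(9.2)), (np.float64(0.36), np.float64(9.1)), (np.float64(0.369), np.float64(8.2)), (np.float64(0.378), np.float64(8.8)), (np.float64(0.387), np.float64(8.6)), (np.float64(0.396), np.float64(7.8)), (np.float64(0.405), np.float64(7.9)), (np.float64(0.414), np.float64(7.8)), (np.float64(0.423), np.float64(6.9)), (np.float64(0.432), np.float64(6.3)), (np.float64(0.441), np.float64(6.5)), (np.float64(0.45), np.float64(5.2))] True 9.170872022518225 24.4417 [ 5.10046135  3.66054901 -0.77403776]
finger lag [1.48004524e-03 6.86347622e-05 4.56723948e-04]
```

```bash
python3 - <<'E'
from h import *
c=snap('w4')
T=c['cam_to_world']
p=proj(c,[*STUD,.07]); print(p)
s=proj(c,[STUD[0],STUD[1]-.19,.068]); print(s)
im=np.array(c['image'])[:,:,::-1]
cv2.imwrite('pics/w4.png',cv2.convertScaleAbs(cv2.resize(im[90:,:],None,fx=1.5,fy=1.5,interpolation=cv2.INTER_CUBIC),alpha=1.5)); print(manip.get_time(),F())
E
```

```text
[567.46948526 209.50515741]
[155.76949231 202.62116009]
24.6417 [ 5.30325374  3.24756781 -0.89056563]
```

View pics/w4.png

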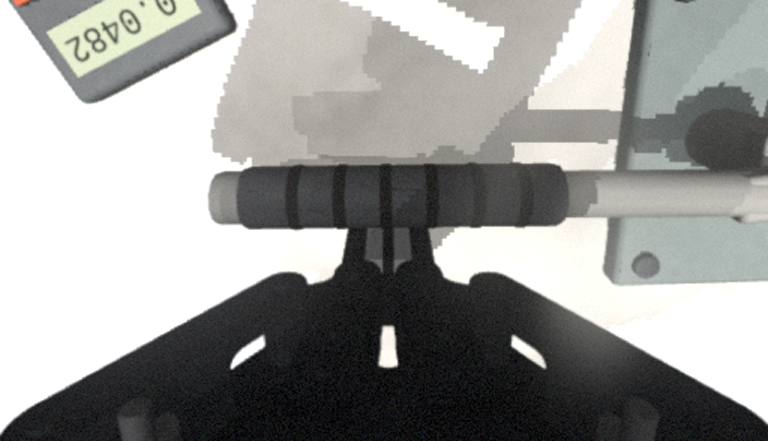

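w4: the grip lies horizontal in the image, from about (240,197) to (567,195), with the fingers flat behind it. The visible line gives a test for the kink: a broken-over handle line should miss the stud axis by 22·sin(b).

```bash
python3 - <<'E'
from h import *
import pickle
def line(c,A,B):
    a,b=[onplane(c,*q,.068)[:2] for q in(A,B)]; d=(b-a)/np.linalg.norm(b-a); n=np.array([-d[1],d[0]])
    print('angle',np.arctan2(*d[::-1]),'miss',(a-STUD)@n,'r',(a-STUD)@d,(b-STUD)@d)
    return np.arctan2(*d[::-1])
def edges(c,cols,rng):
    g=cv2.cvtColor(np.array(c['image']),cv2.COLOR_RGB2GRAY).astype(float); out=[]
    for u in cols:
        col=g[rng[0]:rng[1],u]; i=np.where(col<.62*np.median(col[[0,1,2,3]]))[0]
        out.append((u,rng[0]+i.min(),rng[0]+i.max()))
    return out
c=pickle.load(open('w3.pkl','rb'))
line(c,(60+275/2.3,90+274/2.3),(60+122/2.3,90+339/2.3))
c=pickle.load(open('w4.pkl','rb'))
line(c,(567/1.5,90+195/1.5),(240/1.5,90+197/1.5)); line(c,(700/1.5,90+193.5/1.5),(585/1.5,90+194/1.5))
E
```

```text
angle -1.1573275749343492 miss 0.006379999160998686 r 0.09499722202400271 0.18704418458324604
angle -1.5507763842295428 miss 0.0057603940526375925 r 0.08443596282935195 0.189016312850857
angle -1.5505152248524101 miss 0.005422548655625148 r 0.04266857676427505 0.07877237778673293
```

```bash
python3 - <<'E'
from h import *
phi,a,off=json.load(open('st.json'))
d=np.array([np.sin(a),-np.cos(a)]); p0=np.array(manip.get_position()); print(F())
for k in range(1,7):
    P=p0.copy(); P[:2]-=d*.0015*k; manip.servo_line(P,rate=.05); print(k*1.5,F().round(1))
print(manip.get_time())
E
```

```text
[ 5.30325374  3.24756781 -0.89056563]
1.5 [ 6.9  2.5 -2.4]
3.0 [ 7.7  4.4 -3. ]
4.5 [ 8.7  4.5 -3. ]
6.0 [ 7.7  4.8 -2.2]
7.5 [ 9.   4.6 -2. ]
9.0 [ 9.1  5.3 -2.7]
26.1417
```

Contact force held, and even rose, over 9 mm of retreat. So the handle is springing back: it had clicked, with b of at least 0.076. I'll back off fully, then look at the stylus.

```bash
python3 - <<'E'
from h import *
phi,a,off=json.load(open('st.json'))
d=np.array([np.sin(a),-np.cos(a)]); p0=np.array(manip.get_position())
for k in range(1,8):
    P=p0.copy(); P[:2]-=d*.0015*k; manip.servo_line(P,rate=.05); f=F(); print(9+k*1.5,f.round(1))
    if f[0]<1.5: break
P[:2]-=d*.02; manip.servo_line(P,rate=.15); print(F().round(1))
P[2]=.2; manip.servo_line(P,rate=.25)
snap('w5'); print(manip.get_time())
manip.command_gripper(.06,20)
manip.move_to([.38,.34,.26],yaw(0)); print(manip.get_time())
c=snap('w6'); print(proj(c,[.477,.369,.05]),proj(c,[.477,.369,.112]))
im=np.array(c['image'])[:,:,::-1]
cv2.imwrite('pics/w6c.png',cv2.convertScaleAbs(np.hstack([cv2.resize(im[160:310,190:390],None,fx=3,fy=3,interpolation=cv2.INTER_CUBIC)]),alpha=1.3))
E
```

```text
10.5 [ 8.2  5.4 -4.1]
12.0 [ 6.5  2.9 -2.1]
13.5 [ 2.7  1.2 -0.7]
15.0 [-0.2 -0.3  0.3]
[-0.  -0.2  0. ]
28.275
31.1
[282.76368094 241.72495512] [287.51790071 268.94730956]
```

View pics/w6c.png

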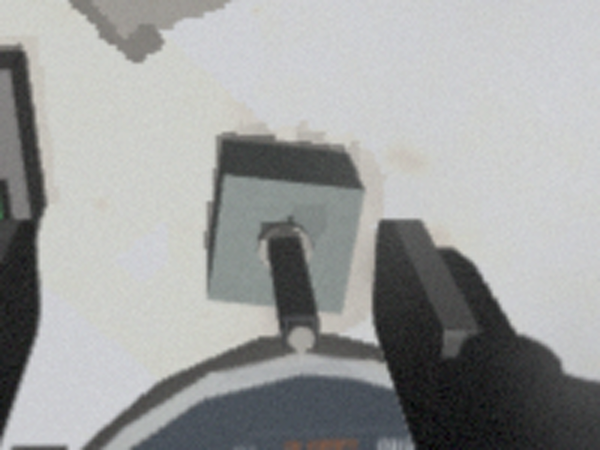

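w6c: stand top corners (225,174),(365,190),(345,313),(207,299), collar ring centre (285,242), stylus cap (302,337). The stylus is upright and centred, and its sides are parallel to the stand.

```bash
python3 - <<'E'
from h import *
import pickle
c=pickle.load(open('w6.pkl','rb')); w1=pickle.load(open('w1.pkl','rb'))
Q=lambda u,v,z:onplane(c,190+u/3,160+v/3,z)[:2]
co=np.array([Q(u,v,.046) for u,v in((225,174),(365,190),(345,313),(207,299))])
print(co.round(4).tolist(),'sides',[np.linalg.norm(co[i]-co[i-1]).round(4) for i in range(4)])
e=co[1]-co[0]+co[2]-co[3]; ya=-np.arctan2(e[0],e[1]); S=co.mean(0)
print('yaw',ya,'centre',S,'collar',Q(285,242,.050),'cap',Q(301,334,.112))
rc=[onplane(w1,180+u/3,160+v/3,.036)[:2] for u,v in((117,110),)][0]
tc=[onplane(w1,180+u/3,160+v/3,.036)[:2] for u,v in((40,68),(187,60),(200,220),(64,229))]
print('recess',rc,'timer corners',np.round(tc,4).tolist(),np.mean(tc,0))
d=np.mean(tc[2:],0)-np.mean(tc[:2],0); d/=np.linalg.norm(d); print('button from box',np.mean(tc,0)-.018*d)
E
```

```text
[[0.4459, 0.3462], [0.4532, 0.4054], [0.5124, 0.3997], [0.5053, 0.3386]] sides [np.float64(0.06), np.float64(0.0597), np.float64(0.0594), np.float64(0.0615)]
yaw -0.11924025405656095 centre [0.47921141 0.37246776] collar [0.47550264 0.37182291] cap [0.47993249 0.37210926]
recess [0.4269315  0.22637113] timer corners [[0.4074, 0.1933], [0.4037, 0.258], [0.481, 0.2629], [0.4856, 0.1993]] [0.44444256 0.22838874]
button from box [0.42648696 0.2271253 ]
```

```bash
python3 - <<'E'
from h import *
S=np.array([.479,.372]);B=np.array([.4267,.2268]);o=yaw(-.12)
manip.command_gripper(.05,20)
manip.move_to([*S,.16],o); f0=F(); manip.servo_line([*S,.083],o,rate=.12); print('down',(F()-f0).round(1))
manip.command_gripper(0,50); print('width',manip.get_width(),manip.get_grip_force(),(F()-f0).round(1),manip.get_position())
w=manip.get_width()
if .011<w<.018:
    manip.servo_line([*S,.15],o,rate=.12); print('up',(F()-f0).round(1),manip.get_width(),manip.get_time())
    manip.move_to([*B,.15],o); manip.hold(.1); f0=F()
    manip.servo_line([*B,.118],o,rate=.12)   # tip .041
    z=.118; log=[]
    while z>.096:
        z-=.002; manip.servo_line([*B,z],o,rate=.04); f=(F()-f0); log.append((round(z-.077,3),*f.round(1)))
        if f[2]>9 or np.hypot(f[0],f[1])>8: break
    print(log,manip.get_position(),manip.get_time())
E
```

```text
down [-0.5  0.6  0.2]
width 0.01355413846146604 48.663237020373344 [-1.4 -1.   5.5] [0.47940107 0.37230549 0.08389376]
up [-0.8 -0.6 -0.5] 0.013895987881903642 34.1167
[(0.039, np.float64(-1.5), np.float64(-1.3), np.float64(-0.2)), (0.037, np.float64(-0.7), np.float64(0.2), np.float64(0.5)), (0.035, np.float64(-0.3), np.float64(0.5), np.float64(0.7)), (0.033, np.float64(0.1), np.float64(0.4), np.float64(-0.2)), (0.031, np.float64(1.1), np.float64(0.7), np.float64(0.5)), (0.029, np.float64(0.3), np.float64(-0.1), np.float64(1.4)), (0.027, np.float64(-0.4), np.float64(1.0), np.float64(3.9)), (0.025, np.float64(-0.1), np.float64(0.9), np.float64(3.4)), (0.023, np.float64(-1.8), np.float64(1.2), np.float64(15.8))] [0.42749001 0.22717363 0.10102645] 37.55
```

The button was met at 29 mm and went down with about 4 N, then the tip hit the hard stop, so it is fully pressed. Now I'll return the stylus.

```bash
python3 - <<'E'
from h import *
S=np.array([.479,.372]);B=np.array([.4267,.2268]);o=yaw(-.12)
manip.hold(.15); manip.servo_line([*B,.15],o,rate=.12)
manip.move_to([*S,.15],o); manip.hold(.1); f0=F(); log=[]
manip.servo_line([*S,.11],o,rate=.12); print((F()-f0).round(1))
for z in(.1,.093,.089,.087,.0855,.084):
    manip.servo_line([*S,z],o,rate=.06); f=F()-f0; log.append((z,*f.round(1)))
    if f[2]>6: break
print(log,manip.get_width()); 
if z<.09:
    manip.command_gripper(.05); manip.hold(.2); print('rel',(F()-f0).round(1))
    manip.servo_line([*S,.17],o,rate=.15)
    manip.move_to([.38,.34,.26],yaw(0)); c=snap('w7')
    import pickle; a=pickle.load(open('w6.pkl','rb'))
    A,C=[cv2.cvtColor(np.array(q['image']),cv2.COLOR_RGB2GRAY)[215:285,250:310].astype(np.float32) for q in(a,c)]
    print('stand patch diff',np.abs(A-C).mean(),'cam shift',np.abs(a['cam_to_world']-c['cam_to_world']).max())
    for q in (A,C):
        m=(q<60); ys,xs=np.where(m); print('dark',m.sum(),xs.mean()+250,ys.mean()+215,ys.max()+215)
print(manip.get_time(),F())
E
```

```text
[-0.  -0.6  0.5]
[(0.1, np.float64(-0.5), np.float64(0.1), np.float64(0.4)), (0.093, np.float64(0.8), np.float64(0.4), np.float64(1.1)), (0.089, np.float64(0.4), np.float64(-0.0), np.float64(2.0)), (0.087, np.float64(0.2), np.float64(-0.8), np.float64(0.7)), (0.0855, np.float64(0.2), np.float64(-0.6), np.float64(-0.5)), (0.084, np.float64(-0.7), np.float64(0.2), np.float64(1.0))] 0.013787525799258396
rel [0.9 0.4 1. ]
stand patch diff 10.326191 cam shift 0.0012827565837771893
dark 560 285.38214285714287 240.3892857142857 276
dark 824 290.7682038834952 244.55582524271844 282
43.275 [-0.99606974 -0.41602159 -0.40377905]
```

```bash
python3 - <<'E'
from h import *
import pickle
for n in('w6','w7'):
    g=cv2.cvtColor(np.array(pickle.load(open(n+'.pkl','rb'))['image']),cv2.COLOR_RGB2GRAY)
    print(n)
    for r in range(232,284,4):
        row=g[r,268:312]; x=np.where(row<60)[0]+268
        print(r,[(int(s[0]),int(s[-1])) for s in np.split(x,np.where(np.diff(x)>1)[0]+1) if len(s)], 'cap' ,g[r,286:296].max())
E
```

```text
w6
232 [] cap 105
236 [] cap 110
240 [(280, 289)] cap 116
244 [(280, 290)] cap 122
248 [(281, 291)] cap 113
252 [(281, 292)] cap 109
256 [(282, 293)] cap 105
260 [(282, 294)] cap 92
264 [(283, 294)] cap 77
268 [(284, 288), (292, 293)] cap 68
272 [(284, 284)] cap 126
276 [(273, 273), (276, 276)] cap 126
280 [] cap 139
w7
232 [(307, 310)] cap 107
236 [(306, 311)] cap 104
240 [(280, 287), (306, 311)] cap 112
244 [(279, 290), (306, 311)] cap 116
248 [(279, 291), (305, 311)] cap 113
252 [(279, 292), (305, 311)] cap 112
256 [(280, 293), (305, 311)] cap 111
260 [(280, 293), (305, 311)] cap 100
264 [(281, 294), (305, 311)] cap 71
268 [(281, 284), (286, 289), (291, 292), (306, 311)] cap 76
272 [(282, 283), (307, 311)] cap 129
276 [(308, 311)] cap 124
280 [(309, 311)] cap 140
```

The stylus is back in the same place as before: upright, with its cap in the same image rows. The difference in the patch was only the gripper finger. Handing in.

```bash
python3 -c "
from rig import manip
print(manip.sign_off())"
```

```text
the job is handed in; nothing more can be done
None
```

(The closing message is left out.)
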